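Strip the lamp prototype for inspection

ROBOT

A 7-joint arm with a two-finger parallel gripper is mounted at the origin on the work surface. World frame = base frame: x ahead of the robot, y to its left, z up, the work surface at z = 0. Lengths are in m, angles in rad, forces in N, time in s.
With the tool pointing down it reaches from about 0.4 to 0.85 m from the base axis. Payload 4.4 kg.
Tool frame: the origin (TCP) lies on the centre line of the jaws, within the pads' length; the fingertips stand 14 mm ahead of it and the grasp point (between the pads) lies 5 mm behind it (manip.tips_ahead is the distance from the TCP to the fingertips, in m); z points along the fingers, y is the line along which they close (so a half turn about z gives the same grasp; the last joint's range is limited). The gripper opens to 94 mm and grips with 3 to 60 N. Pads are 16 mm wide; open, the fingers measure 119 mm over their backs; the gripper's body (75 mm by 177 mm) begins 78 mm behind the grasp point.
Start: joints at [1.211, 0.628, 0.038, 1.517, -0.027, 0.996, -0.02], TCP at [0.188, -0.622, 0.219] pointing down, gripper open.
Joint ranges: [-3.06, 3.06], [-0.37, 2.12], [-1.25, 1.32], [0.18, 2.47], [-1.1, 4.24], [0.23, 1.98], [-2.94, 2.94]. Speed limits (rad/s): [2.57, 2.57, 3.14, 3.14, 3.14, 3.14, 3.14].

INTERFACE

Orientations are given as a rotation vector (axis times angle).
In Python, from cell import manip, eyes, spotter gives the robot as it stands.
- The arm moves only by the shell command python3 -m inch 'ROWS' [OPENING] [FORCE]. ROWS is JSON, a list of rows, each a list of 6 numbers: the shift along the world's x, y, z normalised to -1 to 1, where 1 is 2.5 cm, then the turn, a rotation vector about the world's x, y, z normalised to -1 to 1, where 1 is 0.15 rad. A call has 1 to 12 rows; each row shifts and turns the commanded pose from where the row before left it; what a row does not reach is not made up. A row lasts 1/8 s, in which the tool goes at most 62.5 mm and 10.7 degrees, less where a joint would pass 70% of its speed; a pose out of reach is approached as far as the arm can. A call with a number of a shift or a turn outside -1 to 1 is refused whole. A call with a gripper value outside its range is refused whole. OPENING is the finger opening in mm, from 0 to 94, set as the call begins (- or left out, the last holds). The fingers move at their own pace and stop on an object; FORCE is the grip in N (left out, the last holds). Time passes only in rows, so rows that do not move let the fingers close. It gives the time, the measured TCP pose, the force, the opening and the grip force at its end, in the units of the state.
- manip.get_obs(): the state, without advancing time (a new reading comes with each control period).
- eyes.camera(name): name is "side" or "top"; returns the picture (400x640x3 uint8, red, green, blue); there is no depth.
- eyes.calibration(name): a dict with "fx", "fy", "cx", "cy" (pixels), "origin" and "rotation" of the camera in the world. Camera axes: x right, y up, looking along -z (the intrinsics and any distortion apply to the point x, -y, -z); pixel columns grow to the right and rows downward; lengths in m; the calibration is good to about 2 mm. A picture is of the moment at which its call begins. calibration takes no time and is no camera call.
- manip.hand_in(): hands the job in; it is judged then, once.
Trained networks look in the newest picture that a camera, given by its name, has taken for a name from the list of things; names that differ only in an ending like _2 or _b are one class to them, and where a whole thing is asked for, a point or a joint stands for the part that bears it (a point fixed in the world has none). Each returns a list of dicts, best first, with "conf" (0 to 1); they miss things now and then, are a little off and sometimes report something else, mostly with a low value. They report only what shows in the picture. A call takes as long as a camera call.
- spotter.outline_of(camera, name): "region" (400x640 bool, what is visible of it) and "uv" ([column, row] in pixels, amid what is visible of it).
The state is a dict: "t": time; "q": joint angles; "joint_velocities": joint speeds; "effort": joint torques, N m; "ee_pos": TCP position; "eef_rot": TCP orientation; "wrist_force": force on the tool from outside, world axes, zero at the start; "torque": the same for the moment, N m; "grip_width": opening from 0.0 (shut) to 1.0 (fully open); "finger_force": force on a finger pad.
Only numpy, scipy, OpenCV 4.12 (cv2) and the standard library are available. Lean on these libraries where they do the work, as an engineer would, in place of code of your own. Each camera call takes 0.05 s, during which the arm holds its last target. There are 200 camera calls.

TASK

The centre screw of the lamp prototype is already undone and the orange screwdriver still stands in it. Strip the stack from the top down, putting each thing away before you take the next: stand the screwdriver, blade down to the bottom, in the crowded tool pot, nudging the two tools there aside but leaving them in it; lay the white diffuser flat in the round recess of the foam tray, the aluminium heat sink flat on the middle of the scale's pan, and the plywood-faced ring flat and centred on the scanner turntable. Set the three parts down right way up, do not drop them, and let go of everything.

Things in the scene. Friction and masses are not known exactly. Their poses are not given: they have to be found in the camera images.
- driver: Screwdriver, 160 mm long, 50 g, standing upright, blade down, in the stack's bore (tip 62 mm below the diffuser's top, may lean up to 3 degrees); lifts straight out. Origin: blade tip; z along it to the handle. Steel blade 6 mm diameter, 0 to 85 mm; orange handle 85 to 160 mm, 22 mm diameter from 110 to 154 mm, slimmer elsewhere. Centre of mass about 90 mm from the tip.
- diffuser: White printed diffuser, on the heat sink's fins: round foot 50 mm diameter, 8 mm high, and a round column 38 mm diameter on it; 32 mm high in all, 9 mm bore (the driver stands in it). Origin: centre of the underside; z up. 45 g.
- heatsink: Aluminium heat sink, loose on the ring under the diffuser: base plate 66 x 66 mm, 6 mm thick, carrying a square block of upright fins 50 x 50 mm, parallel to it; 36 mm high in all. Grip the fin block across x or y. 9 mm bore, closed below. Origin: centre of the underside; x, y along the plate's edges, z up. 180 g.
- ring: Black ring with pale plywood face, loose under the heat sink on the fixed black base: outer diameter 104 mm, hole 56 mm (wall 24 mm thick), 32 mm high. Once bare, its wall can be pinched from above, one finger in the hole. On the base its underside is 20 mm above the bench; base inside the hole 12 mm high, seat under it narrower (92 mm). Origin: on the axis, at the underside; z up. 160 g.
- pot: Grey round tool pot, fixed, 60 mm outer and 54 mm inner diameter, 95 mm high, on a 76 mm foot disc; inner floor 4 mm above the bench. Two loose tools lean in it, crossing each other. Origin: centre of the underside; z up.
- marker: White marker pen with blue cap, leaning in the pot, cap up: 14 mm diameter, 112 mm long, top about 112 mm above the bench. Loose: a light push moves it aside; it must stay in the pot. Origin: centre of its lower end; z along it to the cap.
- scraper: Green-handled deburring scraper with a short steel point, leaning in the pot, point up: 14 mm diameter, 110 mm long, top about 107 mm above the bench. Loose: a light push moves it aside; it must stay in the pot. Origin: centre of its lower end; z along it to the point.
- tray: Blue tray 116 x 116 mm filled with grey foam, fixed: rim 16 mm high, foam top 15 mm; in the foam's middle a round recess 72 mm diameter, 7 mm deep, floor 8 mm above the bench: the place of the diffuser. Origin: centre of the underside, under the recess's middle; z up.
- scale: Grey bench scale, fixed, 120 mm wide, with a square steel pan 110 x 110 mm, top 29 mm above the bench (rigid), and a display on the part beyond the pan: the place of the heat sink. Origin: on the bench under the pan's middle; x points away from the display, z up.
- turntable: Scanner turntable, fixed and not turning: dark round platter 150 mm diameter with white marker dots, on a white foot; top 22 mm above the bench: the place of the ring. Origin: on the bench under the platter's middle; z up.

How it is judged:
On the way, in this order (a step that is already met when the one before it is completed fails the run):
1. the screwdriver stands blade down in the tool pot, let go (horizontal distance between driver and pot below 0.027 m and z of driver in the frame of pot below 0.04 m and angle between driver's own z axis and vertical below 0.6 rad and contact force between the fingers and driver below 0.1 N), for 0.2 s.
2. the diffuser lies in the recess of the foam tray, let go (horizontal distance between diffuser and tray below 0.014 m and z of diffuser in the frame of tray below 0.0115 m and angle between diffuser's own z axis and vertical below 0.1 rad and contact force between the fingers and diffuser below 0.1 N), for 0.2 s.
3. the heat sink stands on the scale's pan, let go (horizontal distance between heatsink and scale below 0.018 m and z of heatsink in the frame of scale between 0.025 and 0.033 m and angle between heatsink's own z axis and vertical below 0.1 rad and contact force between the fingers and heatsink below 0.1 N), for 0.2 s.
4. the ring lies centred on the turntable, let go (horizontal distance between ring and turntable below 0.015 m and z of ring in the frame of turntable between 0.018 and 0.026 m and angle between ring's own z axis and vertical below 0.1 rad and contact force between the fingers and ring below 0.1 N), for 0.2 s.
At the end, for the whole second after the job is handed in: Screwdriver, marker and scraper stand in the pot (ends within 40 mm of its underside, leaning under 35 degrees); diffuser flat in the recess, heat sink flat on the pan within 18 mm of its centre, ring flat on the turntable within 15 mm of its centre, right way up; all released, at rest (all of step 1 and all of step 2 and all of step 3 and all of step 4 and horizontal distance between each of marker, scraper and pot below 0.028 m and z of each of marker, scraper in the frame of pot below 0.04 m and angle between each of marker, scraper's own z axis and vertical below 0.6 rad and linear speed of each of driver, diffuser, heatsink, ring, marker, scraper below 0.03 m/s and contact force between the fingers and marker below 0.1 N and contact force between the fingers and scraper below 0.1 N); the robot touches nothing.
It fails at once if the diffuser is dropped onto its place (reaches it at more than 0.45 m/s) (horizontal distance between diffuser and tray below 0.08 m and z of diffuser in the frame of tray below 0.02 m and linear speed of diffuser above 0.45 m/s).
It fails at once if the heat sink is dropped onto its place (reaches it at more than 0.45 m/s) (horizontal distance between heatsink and scale below 0.08 m and z of heatsink in the frame of scale below 0.041 m and linear speed of heatsink above 0.45 m/s).
It fails at once if the ring is dropped onto its place (reaches it at more than 0.45 m/s) (horizontal distance between ring and turntable below 0.08 m and z of ring in the frame of turntable below 0.034 m and linear speed of ring above 0.45 m/s).
It also fails if it takes over 120 s, if anything falls off the work surface, if the arm or the gripper's body presses on something with over 40 N, if the wrist force passes 120 N, or if a joint passes its speed limit or range.

## Working session

There is one attempt and no reset: what is moved stays moved. The work goes in short steps, Python scripts to look and compute and a shell command to move; the robot and the scene stay as the last step left them, time stands still between calls to the robot, and variables do not carry over. Pictures are saved under pics/ and viewed, at most 14 in all, crops included, and the job is handed in when it is done.

```bash
mkdir -p pics; ls; cat > h.py <<'E'
import numpy as np, cv2
from cell import manip, eyes, spotter
from scipy.spatial.transform import Rotation as R
def cal(n):
    c=eyes.calibration(n); rot=np.array(c['rotation'],float)
    if rot.shape!=(3,3): rot=R.from_rotvec(rot).as_matrix()
    return c,rot
def ray(n,uv):
    c,r=cal(n); d=np.array([(uv[0]-c['cx'])/c['fx'],-(uv[1]-c['cy'])/c['fy'],-1.])
    return np.array(c['origin']),r@d
def at_z(n,uv,z):
    o,d=ray(n,uv); return o+d*(z-o[2])/d[2]
def proj(n,p):
    c,r=cal(n); q=r.T@(np.array(p)-np.array(c['origin']))
    return np.array([c['cx']+c['fx']*q[0]/-q[2], c['cy']-c['fy']*q[1]/-q[2]])
def snap(n,f=None):
    im=eyes.camera(n)
    if f: cv2.imwrite('pics/'+f,im[:,:,::-1])
    return im
E
python3 - <<'E'
from h import *
for n in ('top','side'):
    print(n,eyes.calibration(n)); snap(n,n+'0.png')
    for k in 'driver diffuser heatsink ring pot marker scraper tray scale turntable'.split():
        L=spotter.outline_of(n,k)
        for d in L[:2]:
            m=d['region']; ys,xs=np.nonzero(m)
            print(k,round(d['conf'],2),np.round(d['uv']),xs.min(),xs.max(),ys.min(),ys.max(),m.sum())
o=manip.get_obs();print(o['ee_pos'],o['eef_rot'],o['t'])
E
```

```text
pics
top {'fx': 483.4564127649893, 'fy': 483.4564127649893, 'cx': 322.1778942308837, 'cy': 203.52574296966435, 'origin': array([ 0.48646549, -0.00609607,  1.03996154]), 'rotation': array([ 0.06556057, -0.069475  , -1.58080109])}
driver 0.53 [241. 154.] 232 248 144 161 210
diffuser 0.89 [248. 164.] 236 259 149 173 366
heatsink 0.63 [253. 170.] 230 272 143 186 592
ring 0.98 [263. 176.] 227 277 141 190 839
pot 0.6 [403. 155.] 382 419 134 173 836
marker 0.5 [409. 148.] 400 416 147 160 140
scraper 0.55 [396. 147.] 394 401 134 159 156
tray 0.57 [190. 252.] 160 218 225 284 3122
scale 0.58 [458. 274.] 421 493 231 314 4288
side {'fx': 503.56878784158545, 'fy': 503.56878784158545, 'cx': 310.2345349855817, 'cy': 197.7740064665891, 'origin': array([0.45690635, 0.76711223, 1.02847042]), 'rotation': array([ 0.05959008, -1.03877589, -2.81905261])}
driver 0.86 [256. 224.] 250 261 211 237 231
diffuser 0.62 [257. 244.] 248 270 234 256 380
diffuser 0.34 [264. 269.] 239 282 244 283 730
heatsink 0.61 [262. 258.] 243 278 243 272 502
ring 0.85 [266. 270.] 239 282 243 283 761
pot 0.89 [273. 164.] 263 289 142 183 803
tray 0.8 [335. 334.] 303 359 303 358 2892
scale 0.9 [368. 153.] 338 400 129 173 1754
turntable 0.85 [355. 225.] 327 384 201 249 2278
[ 0.18826402 -0.62214601  0.21948774] [3.10773824e+00 4.59883507e-01 2.60431906e-05] 1.1
```

View pics/top0.png

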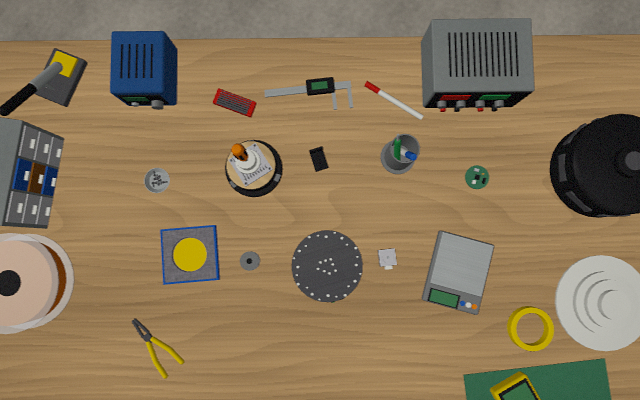

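View pics/side0.png

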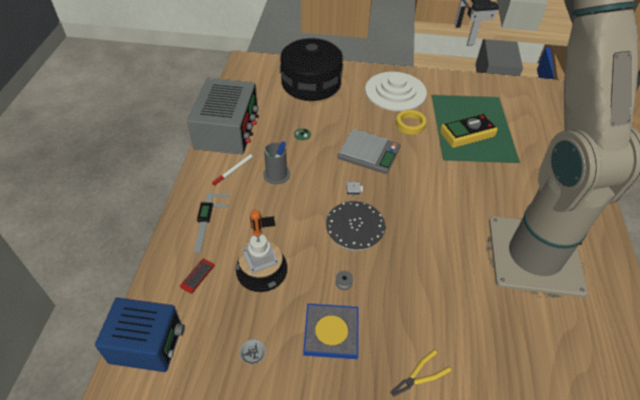

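Top view: stack (253,168), pot (401,155) with green and blue-capped tools, turntable (327,266), yellow recess (190,254), scale (458,272) with its display towards the bottom. The side view agrees.

```bash
python3 - <<'E'
from h import *
def circ(n,m,z):
    # fit ellipse centre on mask in ground-plane coords
    cs,_=cv2.findContours(m.astype(np.uint8),cv2.RETR_EXTERNAL,cv2.CHAIN_APPROX_NONE)
    c=max(cs,key=cv2.contourArea)[:,0]
    P=np.array([at_z(n,p,z)[:2] for p in c]); (x,y),r=cv2.minEnclosingCircle((P*1000).astype(np.float32))
    hull=(P*1000).astype(np.float32); rect=cv2.minAreaRect(hull)
    return np.round([x,y,r],1),np.round(P.mean(0)*1000,1),[np.round(v,1) for v in rect]
im={n:snap(n) for n in('top','side')}
for n in im:
    hsv=cv2.cvtColor(im[n],cv2.COLOR_RGB2HSV)
    for k,z in(('turntable',.022),('tray',.016),('scale',.029),('ring',.052),('pot',.095)):
        L=spotter.outline_of(n,k)
        if L: print(n,k,circ(n,L[0]['region'],z))
    uv=(190,254) if n=='top' else (332,331)
    m=cv2.inRange(hsv,(20,120,100),(35,255,255)); mm=np.zeros_like(m); cv2.circle(mm,uv,30,255,-1); print(n,'recess',circ(n,m&mm,.008))
    # handle
    uv=(240,153) if n=='top' else (256,222)
    m=cv2.inRange(hsv,(5,150,80),(18,255,255)); mm=np.zeros_like(m); cv2.circle(mm,uv,22,255,-1); m&=mm
    ys,xs=np.nonzero(m); print(n,'handle',xs.mean(),ys.mean(),xs.min(),xs.max(),ys.min(),ys.max())
# turntable mask by darkness top
    c=im[n]
a=im['top'][120:210,210:300]; b=im['top'][120:190,365:435]
s=im['side'][200:290,215:305]; s2=im['side'][125:195,240:310]
f=lambda x:cv2.resize(x,(390,290),interpolation=cv2.INTER_CUBIC)
cv2.imwrite('pics/z.png',np.vstack([np.hstack([f(a),f(b)]),np.hstack([f(s),f(s2)])])[:,:,::-1])
E
```

```text
top turntable (array([443.4, -16.4,  76. ]), array([443.7, -17.5]), [array([443.4, -17.7]), array([146.4, 149.4]), np.float64(89.0)])
top tray (array([472. , 271.9,  80.2]), array([471.3, 271.3]), [array([470.9, 270.8]), array([115.7, 119.5]), np.float64(4.2)])
top scale (array([ 428. , -290.7,   93.4]), array([ 427.9, -289.8]), [array([ 428.3, -289.3]), array([122.2, 151.2]), np.float64(74.1)])
top ring (array([ 687.3, -168.2,   23.3]), array([ 686.9, -166.5]), [array([ 687.4, -166.4]), array([14.5, 46.3]), np.float64(88.6)])
top pot (array([ 660.7, -158.6,   36.5]), array([ 656.4, -153.3]), [array([ 654.4, -152.3]), array([68.9, 54.6]), np.float64(36.5)])
top recess (array([470.8, 273.9,  36. ]), array([470.5, 273.4]), [array([470.4, 273.1]), array([69.7, 69.5]), np.float64(45.0)])
top handle 238.39156626506025 151.17469879518072 231 247 143 160
side turntable (array([441.4, -13.4,  77.5]), array([443.5, -12.6]), [array([442. , -14.1]), array([145.8, 152.2]), np.float64(6.9)])
side tray (array([471.9, 274.6,  83.6]), array([471.6, 275.9]), [array([471.5, 274.6]), array([122.1, 126.5]), np.float64(5.3)])
side scale (array([ 427.9, -277.8,   97.4]), array([ 427.2, -275.5]), [array([ 427.4, -278. ]), array([140.1, 156.4]), np.float64(74.1)])
side ring (array([648.7, 148.7,  58.1]), array([645.7, 158.1]), [array([647. , 155.1]), array([104.6,  99.8]), np.float64(29.0)])
side pot (array([ 663. , -129.5,   75.7]), array([ 664.9, -130.3]), [array([ 663.2, -129.5]), array([ 63.5, 148.8]), np.float64(9.7)])
side recess (array([471.2, 271.9,  35.5]), array([471.5, 272.3]), [array([471.7, 270.9]), array([69.9, 67.9]), np.float64(8.4)])
side handle 255.44751381215468 221.61878453038673 250 261 210 235
```

View pics/z.png

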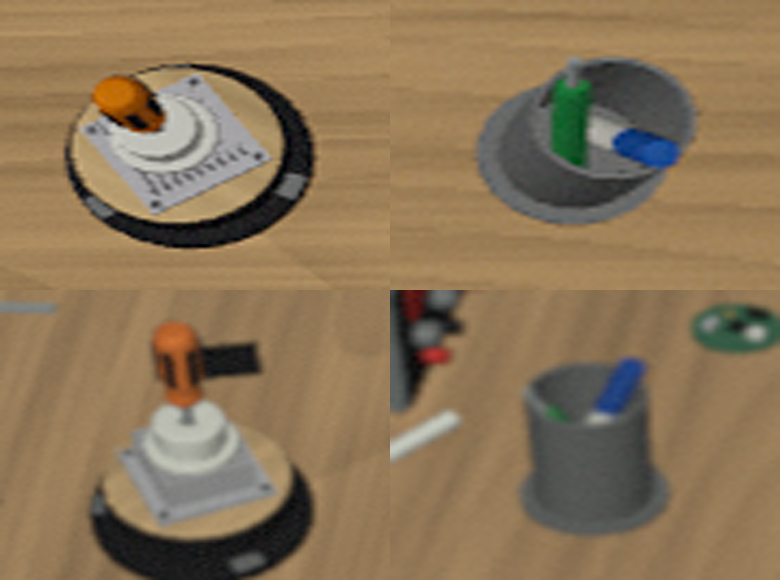

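The zoom shows the face, plate and pot rim clearly. The scraper leans to the left rim and the marker cap to the lower-right rim, so the mouth is free at the upper right. Next, exact points.

```bash
python3 - <<'E'
from h import *
p=lambda t,n,uv,z:print(t,n,np.round(at_z(n,uv,z)*1000,1))
p('plate','top',(251,164.7),.058); p('face','top',(251.1,165),.052)
p('pot','top',(405.6,148.7),.095); p('pot','side',(275.2,150),.095)
p('handletop','top',(238,149),.214);p('handlemid','side',(255.4,221.6),.185);p('blade','side',(258.2,238.8),.12)
p('handletop','side',(255.6,212),.214)
p('scr','top',(398.2,135.7),.107);p('cap','top',(414.4,157.4),.112);p('free','top',(409,143),.095)
c=[at_z('top',(210+x/4.333,120+y/3.222),.058)*1000 for x,y in((90,130),(195,78),(270,157),(155,212))]
for i in range(4):
    d=c[(i+1)%4]-c[i]; print(np.round(c[i][:2]),np.round(np.linalg.norm(d),1),np.degrees(np.arctan2(d[1],d[0])).round(1))
im=snap('top'); g=cv2.cvtColor(im,cv2.COLOR_RGB2HSV); 
# scale pan
m=cv2.inRange(g,(0,0,125),(180,40,255)); mm=np.zeros_like(m); mm[225:320,415:500]=255; m&=mm
m=cv2.morphologyEx(m,cv2.MORPH_OPEN,np.ones((5,5)))
c=max(cv2.findContours(m,0,2)[0],key=cv2.contourArea)[:,0]
P=np.array([at_z('top',q,.029)[:2]*1000 for q in c],np.float32); print('pan',cv2.minAreaRect(P))
# diffuser circle
for n in('top','side'):
    for d in spotter.outline_of(n,'diffuser')[:1]: print(n,d['uv'],np.round(at_z(n,d['uv'],.105)*1000))
t=im[225:320,415:500];s=snap('side')[200:290,215:305]
cv2.imwrite('pics/z2.png',np.hstack([cv2.resize(t,None,fx=4,fy=4),cv2.resize(s[:,:90],(380,380),interpolation=2)])[:,:,::-1])
E
```

```text
plate top [652.5 136.2  58. ]
face top [652.9 136.8  52. ]
pot top [ 675.  -175.4   95. ]
pot side [ 675.2 -171.6   95. ]
handletop top [653.9 136.1 214. ]
handlemid side [655.3 137.7 185. ]
blade side [654.3 135.3 120. ]
handletop side [653.3 134.6 214. ]
scr top [ 698.6 -159.4  107. ]
cap top [ 654.3 -189.1  112. ]
free top [ 686.4 -182.5   95. ]
[662. 178.] 59.7 -56.4
[695. 128.] 62.5 -145.3
[644.  92.] 64.4 122.5
[609. 147.] 61.3 30.3
pan ((444.6753845214844, -297.004150390625), (109.7802734375, 108.48287200927734), 74.15931701660156)
top [247.8, 164.3] [645. 136. 105.]
side [257.6, 243.5] [656. 138. 105.]
```

View pics/z2.png

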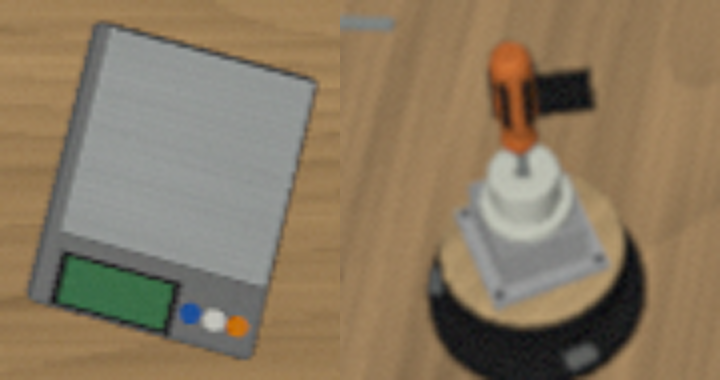

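Estimates (mm): stack axis (653,136.5) with plate edges at about 33°, pot (675,-174), recess (471,273), pan (445,-297), turntable (443.5,-16). Moving over the driver.

```bash
python3 -m inch '[[0.6,0.98,0.4,0,0,0],[0.6,0.98,0.4,0,0,0],[0.6,0.98,0.4,0,0,0],[0.6,0.98,0.4,0,0,0],[0.6,0.98,0.4,0,0,0],[0.6,0.98,0.4,0,0,0],[0.6,0.98,0,0,0,0],[0.6,0.98,0,0,0,0],[0.6,0.98,0,0,0,0],[0.6,0.98,0,0,0,0],[0.6,0.98,0,0,0,0],[0.6,0.98,0,0,0,0]]' 60 15
python3 -m inch '[[0.6,0.98,0,0,0,0],[0.6,0.98,0,0,0,0],[0.6,0.98,0,0,0,0],[0.6,0.98,0,0,0,0],[0.6,0.98,0,0,0,0],[0.6,0.98,0,0,0,0],[0.6,0.98,0,0,0,0],[0.6,0.98,0,0,0,0],[0.6,0.98,0,0,0,0],[0.6,0.98,0,0,0,0],[0.6,0.98,0,0,0,0],[0.6,0.98,0,0,0,0]]'
```

```text
t: 3.4
ee_pos: [0.3688, -0.3274, 0.2797]
eef_rot: [3.107, 0.46, 0.001]
wrist_force: [0.2, -0.2, 0.4]
grip_width: 0.639
finger_force: 0.0
t: 4.9
ee_pos: [0.5487, -0.0334, 0.2796]
eef_rot: [3.108, 0.46, 0.001]
wrist_force: [-0.1, -0.2, -0.5]
grip_width: 0.637
finger_force: 0.0
```

```bash
python3 -m inch '[[0.6,0.97,0,0,0,0],[0.6,0.97,0,0,0,0],[0.6,0.97,0,0,0,0],[0.6,0.97,0,0,0,0],[0.6,0.97,0,0,0,0],[0.6,0.97,0,0,0,0],[0.57,0.98,0,0,0,0],[0,0,0,0,0,0],[0,0,-0.7,0,0,0],[0,0,-0.7,0,0,0],[0,0,0,0,0,0]]'
python3 - <<'E'
from h import *
t=snap('top')[110:210,190:300];s=snap('side')[170:270,200:310]
cv2.imwrite('pics/a.png',np.hstack([cv2.resize(t,(390,355),interpolation=2),cv2.resize(s,(390,355),interpolation=2)])[:,:,::-1])
E
```

```text
t: 6.28
ee_pos: [0.6512, 0.1345, 0.2428]
eef_rot: [3.107, 0.458, -0.006]
wrist_force: [0.0, -0.2, 0.5]
grip_width: 0.637
finger_force: 0.0
```

View pics/a.png

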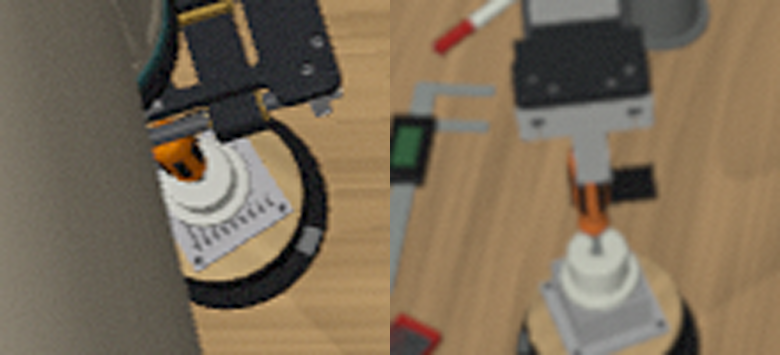

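The fingers straddle the handle, which sits about 2 mm farther in x. Lower, close, lift.

```bash
python3 -m inch '[[0.1,0.05,-0.5,0,0,0],[0,0,-0.5,0,0,0],[0,0,-0.5,0,0,0],[0,0,-0.5,0,0,0],[0,0,0,0,0,0]]'
python3 -m inch '[[0,0,0,0,0,0],[0,0,0,0,0,0],[0,0,0,0,0,0],[0,0,0,0,0,0],[0,0,0,0,0,0],[0,0,0,0,0,0]]' 10 20
```

```text
t: 7.0
ee_pos: [0.6541, 0.1368, 0.1929]
eef_rot: [3.107, 0.46, -0.004]
wrist_force: [-0.5, 0.0, -0.4]
grip_width: 0.636
finger_force: 0.0
t: 7.75
ee_pos: [0.6551, 0.1372, 0.1947]
eef_rot: [-3.108, -0.46, -0.001]
wrist_force: [-0.7, -0.3, 0.9]
grip_width: 0.231
finger_force: 20.0
```

```bash
python3 -m inch '[[0,0,0.5,0,0,0],[0,0,0.6,0,0,0],[0,0,0.6,0,0,0],[0,0,0.6,0,0,0],[0,0,0.6,0,0,0],[0,0,0.6,0,0,0],[0,0,0.6,0,0,0],[0,0,0,0,0,0]]'
python3 -m inch '[[0.1,-0.5,0,0,0,0],[0.1,-1,0,0,0,0],[0.1,-1,0,0,0,0],[0.1,-1,0,0,0,0],[0.1,-1,0,0,0,0],[0.1,-1,0,0,0,0],[0.1,-1,0,0,0,0],[0.1,-1,0,0,0,0],[0.1,-1,0,0,0,0],[0.1,-1,0,0,0,0],[0.1,-1,0,0,0,0],[0.06,-1,0,0,0,0]]'
python3 -m inch '[[0,-1,0,0,0,0],[0,-0.46,0,0,0,0],[0,0,-0.4,0,0,0],[0,0,0,0,0,0]]'
python3 - <<'E'
from h import *
T=snap('top');S=snap('side');t=T[110:210,350:460];s=S[90:200,220:330]
cv2.imwrite('pics/b.png',np.hstack([cv2.resize(t,(390,355),interpolation=2),cv2.resize(s,(390,390),interpolation=2)[:355]])[:,:,::-1])
E
```

```text
t: 8.75
ee_pos: [0.6558, 0.1373, 0.2986]
eef_rot: [-3.108, -0.46, -0.004]
wrist_force: [-0.0, -0.0, -0.2]
grip_width: 0.231
finger_force: 20.0
t: 10.25
ee_pos: [0.6841, -0.1521, 0.2969]
eef_rot: [-3.108, -0.46, 0.0]
wrist_force: [-0.4, -0.3, -0.9]
grip_width: 0.226
finger_force: 20.0
t: 10.75
ee_pos: [0.6835, -0.1852, 0.2856]
eef_rot: [-3.105, -0.462, 0.003]
wrist_force: [0.3, 0.6, -0.5]
grip_width: 0.23
finger_force: 20.0
```

View pics/b.png

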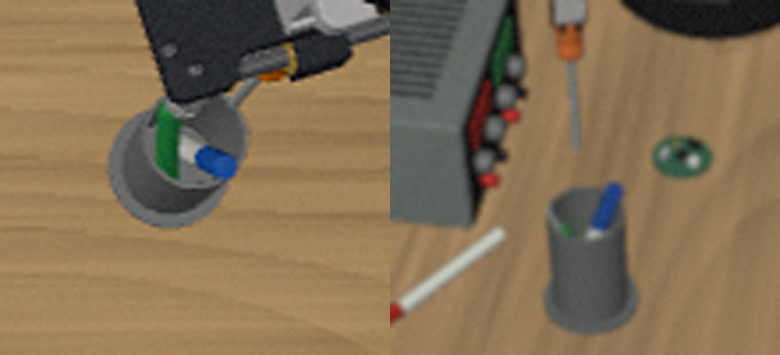

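```bash
python3 - <<'E'
from h import *
print(at_z('side',(272.7,131.7),.148),at_z('top',(415.4,139),.148))
# tool lines, floor hits
for n,a in(('scraperlow',(397.5,158.5)),('markerlow',(401.5,150.5))): print(n,at_z('top',a,.05),at_z('top',a,.01))
E
```

```text
[ 0.68175164 -0.18371704  0.148     ] [ 0.68265321 -0.18479183  0.148     ]
scraperlow [ 0.66358077 -0.16617829  0.05      ] [ 0.67073722 -0.17264651  0.01      ]
markerlow [ 0.68028797 -0.17489443  0.05      ] [ 0.68811949 -0.18171484  0.01      ]
```

The tip is over the free part of the mouth, 13 mm off axis, confirmed by both cameras. Going down in stages.

```bash
python3 -m inch '[[0.08,-0.08,-0.4,0,0,0],[0,0,-0.5,0,0,0],[0,0,-0.5,0,0,0],[0,0,-0.5,0,0,0],[0,0,-0.5,0,0,0],[0,0,0,0,0,0]]'
python3 -m inch '[[0,0,-0.5,0,0,0],[0,0,-0.5,0,0,0],[0,0,-0.5,0,0,0],[0,0,-0.5,0,0,0],[0,0,0,0,0,0]]'
```

```text
t: 11.6
ee_pos: [0.6852, -0.1887, 0.2254]
eef_rot: [-3.107, -0.46, 0.004]
wrist_force: [0.0, 0.3, -0.4]
grip_width: 0.229
finger_force: 20.0
t: 12.22
ee_pos: [0.6852, -0.1888, 0.1754]
eef_rot: [-3.107, -0.46, 0.004]
wrist_force: [0.3, 0.2, -0.0]
grip_width: 0.228
finger_force: 20.0
```

```bash
python3 - <<'E'
from h import *
T=snap('top');S=snap('side');t=T[110:210,350:460];s=S[90:200,220:330]
cv2.imwrite('pics/c.png',np.hstack([cv2.resize(t,(390,355),interpolation=2),cv2.resize(s,(390,390),interpolation=2)[:355]])[:,:,::-1])
E
```

```text
(no output)
```

View pics/c.png

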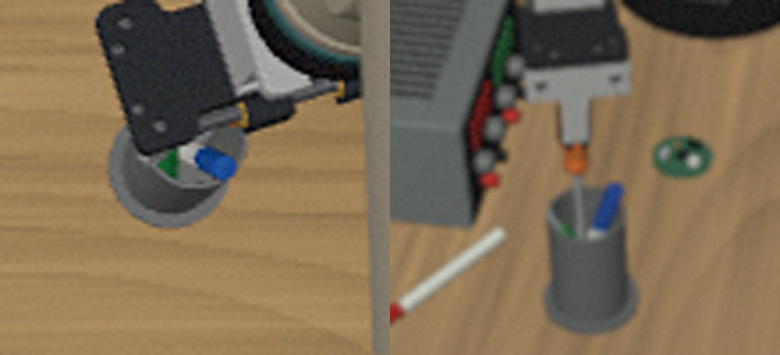

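The blade is inside the pot, with no contact force and both tools in place.

```bash
python3 -m inch '[[0,0,-0.4,0,0,0],[0,0,-0.4,0,0,0],[0,0,-0.4,0,0,0],[0,0,-0.12,0,0,0],[0,0,0,0,0,0]]'
```

```text
t: 12.95
ee_pos: [0.6859, -0.1889, 0.1436]
eef_rot: [-3.108, -0.46, 0.001]
wrist_force: [-0.2, 0.2, -0.9]
grip_width: 0.226
finger_force: 20.0
```

```bash
python3 -m inch '[[0,0,-0.05,0,0,0],[0,0,0,0,0,0],[0,0,0,0,0,0],[0,0,0,0,0,0]]' 70
python3 -m inch '[[0,0,0.3,0,0,0],[0,0,0.6,0,0,0],[0,0,1,0,0,0],[0,0,1,0,0,0],[0,0,1,0,0,0],[0,0,1,0,0,0],[0,0,0,0,0,0]]'
python3 - <<'E'
from h import *
T=snap('top');S=snap('side');t=T[110:210,350:460];s=S[90:200,220:330]
cv2.imwrite('pics/d.png',np.hstack([cv2.resize(t,(390,355),interpolation=2),cv2.resize(s,(390,390),interpolation=2)[:355]])[:,:,::-1])
E
```

```text
t: 13.45
ee_pos: [0.6861, -0.1889, 0.1429]
eef_rot: [3.108, 0.46, 0.001]
wrist_force: [-0.9, -0.4, 0.0]
grip_width: 0.617
finger_force: 0.0
t: 14.32
ee_pos: [0.6876, -0.1893, 0.2687]
eef_rot: [3.106, 0.459, 0.009]
wrist_force: [0.8, 0.2, -0.6]
grip_width: 0.744
finger_force: 0.0
```

View pics/d.png

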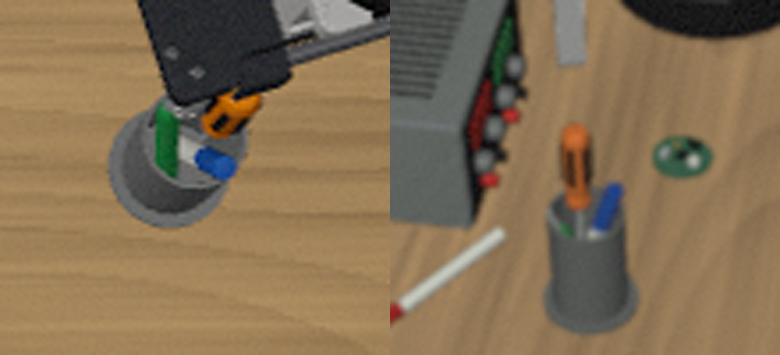

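The driver stands in the pot with both tools still in it. Measuring the diffuser and heat sink now that they are bare.

```bash
cat >> h.py <<'E'
def fitmask(n,k,pts):
    """compare mask centre with projected model centre; returns conf, bbox centre and area"""
    L=spotter.outline_of(n,k)
    for d in L[:1]:
        c=max(cv2.findContours(d['region'].astype(np.uint8),0,2)[0],key=cv2.contourArea)[:,0]
        return d['conf'],(c.min(0)+c.max(0))/2,d['region'].sum()
def crop(parts,f):
    o=[]
    for n,(r0,r1,c0,c1) in parts: o.append(cv2.resize(eyes.camera(n)[r0:r1,c0:c1],(390,390),interpolation=2))
    cv2.imwrite('pics/'+f,np.hstack(o)[:,:,::-1])
def model(n,x,y,rings):
    P=[]
    for r,z in rings:
        a=np.linspace(0,6.28,60); P+=[proj(n,(x+r*np.cos(t),y+r*np.sin(t),z)) for t in a]
    P=np.array(P); return (P.min(0)+P.max(0))/2
E
python3 - <<'E'
from h import *
from scipy.optimize import fsolve
crop([('top',(120,210,210,300)),('side',(200,290,215,305))],'e.png')
for n in('top','side'):
    r=fitmask(n,'diffuser',0); 
    if r:
        s=fsolve(lambda p:model(n,p[0],p[1],[(.025,.088),(.025,.096),(.019,.12)])-r[1],[.653,.136]); print(n,r,s)
E
```

```text
top (0.86, array([248. , 160.5]), np.int64(501)) [0.65519182 0.13708056]
side (0.77, array([258.5, 245.5]), np.int64(398)) [0.6546377  0.13914187]
```

View pics/e.png

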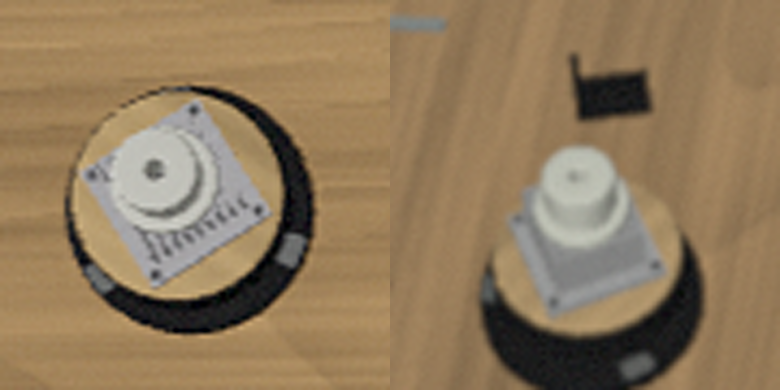

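```bash
python3 -m inch '[[-0.1,0.5,0,0,0,0.19],[-0.1,1,0,0,0,0.19],[-0.1,1,0,0,0,0.19],[-0.1,1,0,0,0,0.19],[-0.1,1,0,0,0,0.19],[-0.1,1,0,0,0,0.19],[-0.1,1,0,0,0,0.19],[-0.1,1,0,0,0,0.19],[-0.1,1,0,0,0,0.19],[-0.1,1,0,0,0,0.19],[-0.1,1,0,0,0,0],[-0.1,1,0,0,0,0]]'
python3 -m inch '[[-0.1,1,0,0,0,0],[0,0.57,0,0,0,0],[0,0,-0.6,0,0,0],[0,0,-1,0,0,0],[0,0,-1,0,0,0],[0,0,-0.8,0,0,0],[0,0,-0.4,0,0,0],[0,0,0,0,0,0]]'
python3 -c "
from h import *;print(manip.get_obs()['q']);snap('side','g.png')"
```

```text
t: 16.12
ee_pos: [0.6558, 0.1002, 0.2652]
eef_rot: [-3.011, -0.898, -0.0]
wrist_force: [0.2, 0.8, 0.0]
grip_width: 0.743
finger_force: 0.0
t: 17.12
ee_pos: [0.6532, 0.1367, 0.1692]
eef_rot: [3.011, 0.895, -0.003]
wrist_force: [0.9, 0.3, 0.6]
grip_width: 0.742
finger_force: 0.0
[-0.15007617  0.71040053 -0.1728672   1.50962969  0.14039788  0.93551099
 -1.35856227]
```

```bash
python3 -m inch '[[0.05,0.03,-0.6,0,0,0],[0,0,-0.6,0,0,0],[0,0,-0.6,0,0,0],[0,0,-0.4,0,0,0],[0,0,0,0,0,0]]'
python3 -m inch '[[0,0,0,0,0,0],[0,0,0,0,0,0],[0,0,0,0,0,0],[0,0,0,0,0,0],[0,0,0,0,0,0]]' 25 15
```

```text
t: 17.8
ee_pos: [0.654, 0.1384, 0.114]
eef_rot: [-3.011, -0.897, 0.003]
wrist_force: [-0.3, 0.4, 0.6]
grip_width: 0.747
finger_force: 0.0
t: 18.42
ee_pos: [0.655, 0.1386, 0.1156]
eef_rot: [3.011, 0.896, 0.001]
wrist_force: [0.3, -0.1, 1.9]
grip_width: 0.385
finger_force: 15.0
```

```bash
python3 -m inch '[[0,0,0.2,0,0,0],[0,0,0.5,0,0,0],[0,0,0.7,0,0,0],[0,0,0.7,0,0,0],[0,0,0.7,0,0,0],[0,0,0.4,0,0,0],[0,0,0,0,0,0]]'
python3 -m inch '[[-0.37,0.27,0,0,0,0],[-0.74,0.54,0,0,0,0],[-0.74,0.54,0,0,0,0],[-0.74,0.54,0,0,0,0],[-0.74,0.54,0,0,0,0],[-0.74,0.54,0,0,0,0],[-0.74,0.54,0,0,0,0],[-0.74,0.54,0,0,0,0],[-0.74,0.54,0,0,0,0],[-0.74,0.54,0,0,0,0],[-0.33,0.24,0,0,0,0],[0,0,0,0,0,0]]'
python3 - <<'E'
from h import *
crop([('top',(210,300,145,235)),('side',(250,370,270,390))],'f.png')
print(manip.get_obs()['ee_pos'])
E
```

```text
t: 19.3
ee_pos: [0.6552, 0.1387, 0.1963]
eef_rot: [3.011, 0.896, 0.003]
wrist_force: [-0.3, 0.3, -1.1]
grip_width: 0.385
finger_force: 15.0
t: 20.8
ee_pos: [0.4704, 0.2733, 0.1954]
eef_rot: [3.01, 0.898, 0.001]
wrist_force: [0.2, -0.1, -1.7]
grip_width: 0.39
finger_force: 15.0
[0.47149645 0.27228049 0.19525949]
```

View pics/f.png

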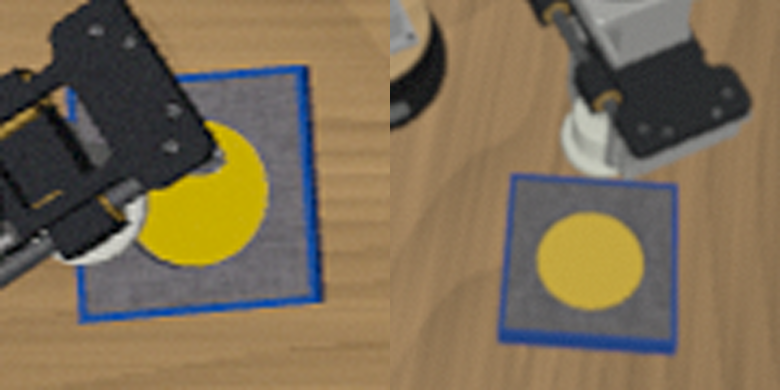

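The diffuser is held upright above the recess. Lowering it.

```bash
python3 -m inch '[[0,0,-0.6,0,0,0],[0,0,-0.9,0,0,0],[0,0,-0.9,0,0,0],[0,0,-0.9,0,0,0],[0,0,-0.8,0,0,0],[0,0,-0.7,0,0,0],[0,0,-0.5,0,0,0],[0,0,-0.4,0,0,0],[0,0,-0.25,0,0,0],[0,0,0,0,0,0]]'
python3 -c "
from h import *
crop([('top',(210,300,145,235)),('side',(250,370,270,390))],'f2.png')"
```

```text
t: 22.15
ee_pos: [0.4707, 0.2728, 0.0462]
eef_rot: [3.011, 0.896, -0.0]
wrist_force: [-1.5, -0.1, 0.1]
grip_width: 0.387
finger_force: 15.0
```

View pics/f2.png

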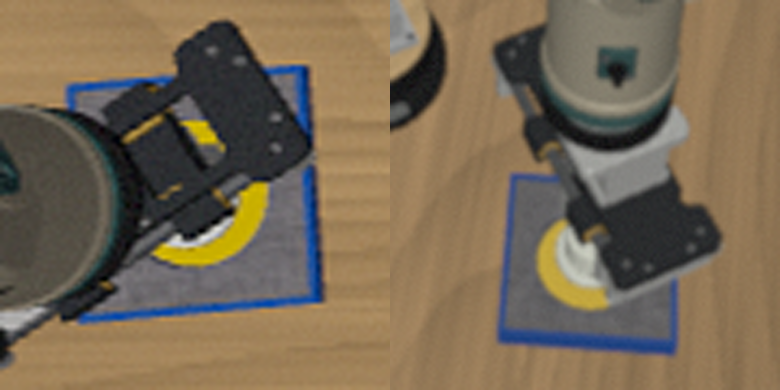

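```bash
python3 -m inch '[[0,0,-0.14,0,0,0],[0,0,-0.14,0,0,0],[0,0,-0.14,0,0,0],[0,0,0,0,0,0]]'
```

```text
t: 22.75
ee_pos: [0.4707, 0.2728, 0.0357]
eef_rot: [3.011, 0.897, -0.0]
wrist_force: [1.1, -1.0, -0.4]
grip_width: 0.388
finger_force: 15.0
```

```bash
python3 -m inch '[[0,0,0,0,0,0],[0,0,0,0,0,0],[0,0,0,0,0,0],[0,0,0,0,0,0]]' 80
python3 -m inch '[[0,0,0.3,0,0,0],[0,0,0.6,0,0,0],[0,0,1,0,0,0],[0,0,1,0,0,0],[0,0,1,0,0,0],[0,0,1,0,0,0],[0,0,1,0,0,0],[0,0,1,0,0,0],[-0.5,-0.5,0,0,0,0],[-0.5,-1,0,0,0,0],[0,-1,0,0,0,0],[0,-1,0,0,0,0]]'
python3 - <<'E'
from h import *
from scipy.optimize import fsolve
[snap(n) for n in('top','side')]
for n in('top','side'):
    r=fitmask(n,'diffuser',0)
    if r: print(n,r,fsolve(lambda p:model(n,p[0],p[1],[(.025,.008),(.025,.016),(.019,.04)])-r[1],[.471,.273]))
    r=fitmask(n,'heatsink',0); print(n,r)
crop([('top',(120,210,210,300)),('side',(230,350,230,350))],'i.png')
E
```

```text
t: 23.25
ee_pos: [0.4708, 0.2729, 0.036]
eef_rot: [-3.011, -0.897, -0.0]
wrist_force: [0.5, 0.3, 0.9]
grip_width: 0.774
finger_force: 0.0
t: 24.75
ee_pos: [0.4456, 0.1847, 0.2097]
eef_rot: [-3.011, -0.897, -0.002]
wrist_force: [-0.0, -0.4, 0.6]
grip_width: 0.848
finger_force: 0.0
top (0.64, array([458.5, 272. ]), np.int64(4126)) [ 0.42692039 -0.2942799 ]
top (0.66, array([250.5, 164.5]), np.int64(1017))
side (0.95, array([332., 328.]), np.int64(443)) [0.46959583 0.27253067]
side (0.9, array([260.5, 254.5]), np.int64(833))
```

View pics/i.png

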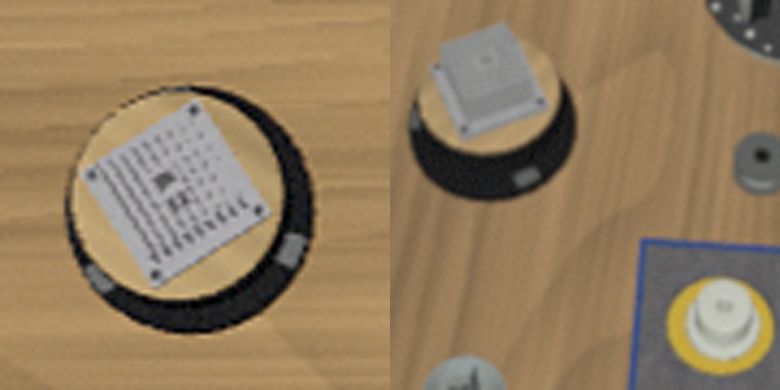

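The diffuser is centred in the recess and the heat sink is bare and undisturbed. Its bolt holes are at crop (92,175), (195,110), (263,212) and (155,275).

```bash
python3 - <<'E'
from h import *
c=[at_z('top',(210+x/4.333,120+y/4.333),.058)*1000 for x,y in((92,175),(195,110),(263,212),(155,275))]
print(np.mean(c,0))
for i in range(4):
    d=c[(i+1)%4]-c[i]; print(np.linalg.norm(d).round(1),np.degrees(np.arctan2(d[1],d[0])).round(1))
print(manip.get_obs()['ee_pos'])
E
```

```text
[652.92882349 136.82129707  58.        ]
57.6 -57.8
58.9 -146.8
58.9 120.0
56.6 31.9
[0.44574863 0.18659302 0.20868646]
```

```bash
python3 -m inch '[[0.5,-0.1,0,0,0,-0.16],[0.9,-0.2,0,0,0,0],[0.9,-0.2,0,0,0,0],[0.9,-0.2,0,0,0,0],[0.9,-0.2,0,0,0,0],[0.9,-0.2,0,0,0,0],[0.9,-0.2,0,0,0,0],[0.9,-0.2,0,0,0,0],[0.9,-0.2,0,0,0,0],[0.6,-0.28,0,0,0,0],[0,0,0,0,0,0]]' 88
python3 -m inch '[[0,0,-0.6,0,0,0],[0,0,-1,0,0,0],[0,0,-1,0,0,0],[0,0,-0.9,0,0,0],[0,0,0,0,0,0]]'
```

```text
t: 26.52
ee_pos: [0.6545, 0.1347, 0.2077]
eef_rot: [3.022, 0.857, -0.0]
wrist_force: [1.2, -0.1, 0.0]
grip_width: 0.938
finger_force: 0.0
t: 27.15
ee_pos: [0.6507, 0.136, 0.1184]
eef_rot: [-3.021, -0.862, 0.009]
wrist_force: [-0.4, 0.5, 0.3]
grip_width: 0.936
finger_force: 0.0
```

```bash
python3 -m inch '[[0.03,0.03,-0.6,0,0,0],[0,0,-0.5,0,0,0],[0,0,-0.5,0,0,0],[0,0,0,0,0,0]]'
python3 -m inch '[[0,0,0,0,0,0],[0,0,0,0,0,0],[0,0,0,0,0,0],[0,0,0,0,0,0],[0,0,0,0,0,0],[0,0,0,0,0,0]]' 35 30
python3 -m inch '[[0,0,0.1,0,0,0],[0,0,0.3,0,0,0],[0,0,0.5,0,0,0],[0,0,0.6,0,0,0],[0,0,0.6,0,0,0],[0,0,0.6,0,0,0],[0,0,0.6,0,0,0],[0,0,0.6,0,0,0],[0,0,0,0,0,0]]'
python3 - <<'E'
from h import *
[snap(n) for n in('top','side')]
for n in('top','side'):
  for k in('heatsink','ring'):print(n,k,fitmask(n,k,0))
E
```

```text
t: 27.65
ee_pos: [0.6531, 0.1363, 0.0796]
eef_rot: [-3.021, -0.86, 0.004]
wrist_force: [0.7, 0.6, -0.1]
grip_width: 0.932
finger_force: 0.0
t: 28.4
ee_pos: [0.6541, 0.1367, 0.0812]
eef_rot: [-3.021, -0.86, -0.0]
wrist_force: [-1.0, -0.2, 1.9]
grip_width: 0.527
finger_force: 30.0
t: 29.52
ee_pos: [0.655, 0.1369, 0.1802]
eef_rot: [3.021, 0.86, 0.005]
wrist_force: [0.4, -0.1, -2.0]
grip_width: 0.528
finger_force: 30.0
top heatsink (0.65, array([255.5, 159.5]), np.int64(292))
top ring (0.84, array([264.5, 168. ]), np.int64(584))
side heatsink (0.6, array([257.5, 231.5]), np.int64(547))
side ring (0.67, array([260.5, 262. ]), np.int64(1228))
```

```bash
python3 -m inch '[[-0.22,-0.46,0,0,0,0],[-0.46,-0.95,0,0,0,0],[-0.46,-0.95,0,0,0,0],[-0.46,-0.95,0,0,0,0],[-0.46,-0.95,0,0,0,0],[-0.46,-0.95,0,0,0,0],[-0.46,-0.95,0,0,0,0],[-0.46,-0.95,0,0,0,0],[-0.46,-0.95,0,0,0,0],[-0.46,-0.95,0,0,0,0]]'
python3 -m inch '[[-0.46,-0.95,0,0,0,0],[-0.46,-0.95,0,0,0,0],[-0.46,-0.95,0,0,0,0],[-0.46,-0.95,0,0,0,0],[-0.46,-0.95,0,0,0,0],[-0.46,-0.95,0,0,0,0],[-0.46,-0.95,0,0,0,0],[-0.46,-0.95,0,0,0,0],[-0.36,-0.75,0,0,0,0],[0,0,0,0,0,0]]'
python3 -m inch '[[0,0,-0.5,0,0,0],[0,0,-0.9,0,0,0],[0,0,-0.9,0,0,0],[0,0,-0.8,0,0,0],[0,0,-0.6,0,0,0],[0,0,-0.3,0,0,0],[0,0,0,0,0,0]]'
python3 -c "
from h import *
crop([('top',(220,320,410,510)),('side',(100,200,315,415))],'j.png')"
```

```text
t: 31.08
ee_pos: [0.5439, -0.0903, 0.1785]
eef_rot: [3.021, 0.859, -0.001]
wrist_force: [-0.4, -0.8, -1.6]
grip_width: 0.532
finger_force: 30.0
t: 32.33
ee_pos: [0.4422, -0.2995, 0.1784]
eef_rot: [3.023, 0.854, -0.002]
wrist_force: [0.1, 0.5, -2.5]
grip_width: 0.531
finger_force: 30.0
t: 33.2
ee_pos: [0.444, -0.297, 0.0781]
eef_rot: [-3.021, -0.861, 0.001]
wrist_force: [-0.4, -0.1, -1.7]
grip_width: 0.531
finger_force: 30.0
```

View pics/j.png

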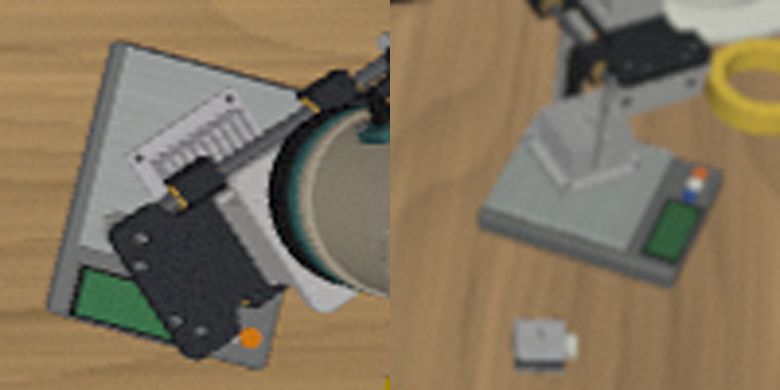

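Held level over the middle of the pan with 20 mm to go.

```bash
python3 -m inch '[[0,0,-0.25,0,0,0],[0,0,-0.25,0,0,0],[0,0,-0.2,0,0,0],[0,0,-0.06,0,0,0],[0,0,0,0,0,0]]'
```

```text
t: 33.92
ee_pos: [0.444, -0.2974, 0.0593]
eef_rot: [-3.021, -0.86, 0.0]
wrist_force: [0.5, -0.8, -2.3]
grip_width: 0.527
finger_force: 30.0
```

```bash
python3 -m inch '[[0,0,-0.05,0,0,0],[0,0,-0.03,0,0,0],[0,0,0,0,0,0]]'
```

```text
t: 34.3
ee_pos: [0.4442, -0.2975, 0.0582]
eef_rot: [3.021, 0.86, 0.001]
wrist_force: [-0.3, 1.1, 5.4]
grip_width: 0.531
finger_force: 30.0
```

```bash
python3 -m inch '[[0,0,0,0,0,0],[0,0,0,0,0,0],[0,0,0,0,0,0],[0,0,0,0,0,0]]' 86
python3 -m inch '[[0,0,0.3,0,0,0],[0,0,0.6,0,0,0],[0,0,1,0,0,0],[0,0,1,0,0,0],[0,0,1,0,0,0],[0,0,1,0,0,0],[0.2,0.6,0.4,0,0,0],[0.6,1,0,0,0,0],[0.6,1,0,0,0,0],[0.6,1,0,0,0,0],[0.6,1,0,0,0,0],[0,0,0,0,0,0]]'
python3 - <<'E'
from h import *
from scipy.optimize import fsolve
im={n:snap(n) for n in('top','side')}
for n in('top','side'):
    for k in('heatsink','diffuser','scale'):
        L=spotter.outline_of(n,k)
        for d in L[:1]:
            q=d['uv']; print(n,k,round(d['conf'],2),d['region'].sum(),np.round(at_z(n,q,{'heatsink':.045,'diffuser':.025,'scale':.029}[k])*1000))
    hsv=cv2.cvtColor(im[n],cv2.COLOR_RGB2HSV); uv=(251,165) if n=='top' else (263,262)
    L=spotter.outline_of(n,'ring'); print(n,'ring',[(round(d['conf'],2),d['uv'],d['region'].sum()) for d in L])
    g=im[n].astype(int).sum(2); print('darkhole',[at_z(n,uv,.052).round(3)])
a=im['top'][120:210,210:300]; b=im['top'][220:320,410:510]
cv2.imwrite('pics/k.png',np.hstack([cv2.resize(a,(390,390),interpolation=2),cv2.resize(b,(390,390),interpolation=2)])[:,:,::-1])
E
```

```text
t: 34.8
ee_pos: [0.444, -0.2974, 0.0574]
eef_rot: [-3.021, -0.86, 0.0]
wrist_force: [-0.0, 0.4, -0.2]
grip_width: 0.903
finger_force: 0.0
t: 36.3
ee_pos: [0.5101, -0.1786, 0.19]
eef_rot: [-3.018, -0.869, -0.001]
wrist_force: [0.3, -0.2, 0.2]
grip_width: 0.915
finger_force: 0.0
top diffuser 0.75 479 [468. 274.  25.]
top scale 0.84 1090 [ 389. -249.   29.]
top ring [(0.84, [246.3, 154.3], np.int64(1530))]
darkhole [array([0.653, 0.137, 0.052])]
side heatsink 0.7 483 [ 445. -301.   45.]
side diffuser 0.98 434 [476. 275.  25.]
side scale 0.55 1227 [ 404. -262.   29.]
side ring [(0.67, [262.8, 266.2], np.int64(1327)), (0.67, [273.8, 165.0], np.int64(728))]
darkhole [array([0.645, 0.15 , 0.052])]
```

View pics/k.png

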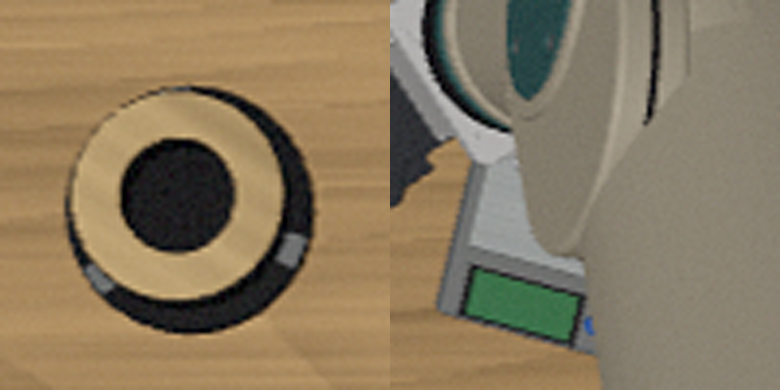

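The ring is bare, its hole at crop (178,195), so the axis is (653,137). I'll pinch the wall 40 mm out along the jaw line, at about (674,103).

```bash
python3 -m inch '[[0.4,0.6,0,0,0,0],[0.55,0.95,0,0,0,0],[0.55,0.95,0,0,0,0],[0.55,0.95,0,0,0,0],[0.55,0.95,0,0,0,0],[0.55,0.95,0,0,0,0],[0.55,0.95,0,0,0,0],[0.55,0.95,0,0,0,0],[0.55,0.95,0,0,0,0],[0.55,0.95,0,0,0,0],[0.55,0.95,0,0,0,0],[0.55,0.95,0,0,0,0]]' 44
python3 -m inch '[[0.1,0.2,0,0,0,0],[0,0,0,0,0,0],[0,0,-0.6,0,0,0],[0,0,-1,0,0,0],[0,0,-1,0,0,0],[0,0,-0.9,0,0,0],[0,0,0,0,0,0]]'
```

```text
t: 38.3
ee_pos: [0.6707, 0.0966, 0.1898]
eef_rot: [-3.02, -0.862, -0.0]
wrist_force: [0.4, 0.0, -0.5]
grip_width: 0.469
finger_force: 0.0
t: 39.17
ee_pos: [0.6705, 0.0971, 0.0999]
eef_rot: [3.022, 0.858, -0.009]
wrist_force: [-0.7, -0.0, 0.0]
grip_width: 0.469
finger_force: 0.0
```

```bash
python3 -m inch '[[0.1,0.2,-0.5,0,0,0],[0,0,-0.5,0,0,0],[0,0,0,0,0,0]]'
```

```text
t: 39.55
ee_pos: [0.6744, 0.1038, 0.0763]
eef_rot: [-3.021, -0.861, 0.003]
wrist_force: [-0.3, -0.2, 0.8]
grip_width: 0.471
finger_force: 0.0
```

```bash
python3 -m inch '[[0,0,-0.5,0,0,0],[0,0,-0.4,0,0,0],[0,0,-0.35,0,0,0],[0,0,0,0,0,0]]'
python3 -m inch '[[0,0,0,0,0,0],[0,0,0,0,0,0],[0,0,0,0,0,0],[0,0,0,0,0,0],[0,0,0,0,0,0]]' 15 45
```

```text
t: 40.05
ee_pos: [0.6745, 0.1037, 0.0451]
eef_rot: [-3.021, -0.86, 0.003]
wrist_force: [-0.9, -0.4, 0.2]
grip_width: 0.469
finger_force: 0.0
t: 40.67
ee_pos: [0.6756, 0.1039, 0.0467]
eef_rot: [3.021, 0.86, 0.001]
wrist_force: [-0.1, -0.4, 2.5]
grip_width: 0.249
finger_force: 42.9
```

```bash
python3 -m inch '[[0,0,0.1,0,0,0],[0,0,0.3,0,0,0],[0,0,0.5,0,0,0],[0,0,0.7,0,0,0],[0,0,0.8,0,0,0],[0,0,0.8,0,0,0],[0,0,0.5,0,0,0],[0,0,0.3,0,0,0],[0,0,0,0,0,0]]'
python3 -m inch '[[-0.35,-0.26,0,0,0,0],[-0.75,-0.55,0,0,0,0],[-0.75,-0.55,0,0,0,0],[-0.75,-0.55,0,0,0,0],[-0.75,-0.55,0,0,0,0],[-0.75,-0.55,0,0,0,0],[-0.75,-0.55,0,0,0,0],[-0.75,-0.55,0,0,0,0],[-0.75,-0.55,0,0,0,0],[-0.75,-0.55,0,0,0,0],[-0.75,-0.55,0,0,0,0],[-0.55,-0.4,0,0,0,0]]'
python3 -m inch '[[0,0,0,0,0,0],[0,0,-0.5,0,0,0],[0,0,-0.8,0,0,0],[0,0,-0.8,0,0,0],[0,0,-0.6,0,0,0],[0,0,-0.4,0,0,0],[0,0,0,0,0,0]]'
python3 - <<'E'
from h import *
from scipy.optimize import fsolve
im=snap('side');snap('top')
z=manip.get_obs()['ee_pos'][2]-.0267;print('z',z)
for n in('side','top'):
    r=fitmask(n,'ring',0)
    if r: print(n,r,fsolve(lambda p:model(n,p[0],p[1],[(.052,z),(.052,z+.032)])-r[1],[.443,-.016]))
    r=fitmask(n,'turntable',0)
    if r: print(n,r,at_z(n,r[1],.022))
E
```

```text
t: 41.8
ee_pos: [0.6754, 0.1039, 0.1466]
eef_rot: [3.021, 0.86, 0.001]
wrist_force: [0.6, -0.1, -1.8]
grip_width: 0.247
finger_force: 42.9
t: 43.3
ee_pos: [0.4634, -0.0511, 0.1459]
eef_rot: [-3.022, -0.859, 0.002]
wrist_force: [0.4, -0.6, -2.3]
grip_width: 0.245
finger_force: 42.9
t: 44.18
ee_pos: [0.4651, -0.0496, 0.0678]
eef_rot: [-3.02, -0.861, 0.002]
wrist_force: [-1.3, -0.3, -2.6]
grip_width: 0.245
finger_force: 42.9
z 0.04207202939763881
side (0.75, array([356.5, 215.5]), np.int64(1024)) [ 0.44415932 -0.01372054]
side (0.75, array([355.5, 228. ]), np.int64(1259)) [ 0.44216709 -0.0014795   0.022     ]
top (0.62, array([309.5, 252.5]), np.int64(177)) [0.47235528 0.01732504]
top (0.88, array([313.5, 262. ]), np.int64(695)) [0.45150219 0.01039797 0.022     ]
```

Centring agrees with the turntable. Lowering the last 19 mm.

```bash
python3 -m inch '[[0,0,-0.25,0,0,0],[0,0,-0.25,0,0,0],[0,0,-0.2,0,0,0],[0,0,-0.05,0,0,0],[0,0,0,0,0,0]]'
```

```text
t: 45.1
ee_pos: [0.4652, -0.0501, 0.0498]
eef_rot: [-3.021, -0.86, 0.0]
wrist_force: [0.8, 0.7, -1.1]
grip_width: 0.246
finger_force: 42.9
```

```bash
python3 -m inch '[[0,0,-0.04,0,0,0],[0,0,-0.03,0,0,0],[0,0,0,0,0,0]]'
```

```text
t: 45.48
ee_pos: [0.4653, -0.0502, 0.0486]
eef_rot: [3.021, 0.86, 0.001]
wrist_force: [-1.1, -0.5, 2.3]
grip_width: 0.248
finger_force: 42.9
```

```bash
python3 -m inch '[[0,0,0,0,0,0],[0,0,0,0,0,0],[0,0,0,0,0,0],[0,0,0,0,0,0]]' 44
python3 -m inch '[[0,0,0.2,0,0,0],[0,0,0.5,0,0,0],[0,0,1,0,0,0],[0,0,1,0,0,0],[0,0,1,0,0,0],[0,0,1,0,0,0],[0,0,1,0,0,0],[0.5,0.5,0,0,0,0],[1,1,0,0,0,0],[1,1,0,0,0,0],[1,1,0,0,0,0],[0,0,0,0,0,0]]'
python3 - <<'E'
from h import *
from scipy.optimize import fsolve
[snap(n) for n in('side','top')]
for n in('side','top'):
    for k,rg,p0 in(('ring',[(.052,.022),(.052,.054)],(.443,-.016)),('diffuser',[(.025,.008),(.025,.016),(.019,.04)],(.471,.273)),('heatsink',[(.0444,.029),(.0444,.035),(.033,.065)],(.445,-.297))):
        r=fitmask(n,k,0)
        if r: print(n,k,r,fsolve(lambda p:model(n,p[0],p[1],rg)-r[1],p0).round(4))
    for k in('driver','marker','scraper','pot'):
        L=spotter.outline_of(n,k); print(n,k,[(round(d['conf'],2),np.round(d['uv'])) for d in L[:1]])
E
```

```text
t: 45.98
ee_pos: [0.4653, -0.0501, 0.0482]
eef_rot: [-3.021, -0.86, -0.0]
wrist_force: [-0.1, -0.0, -0.3]
grip_width: 0.47
finger_force: 0.0
t: 47.48
ee_pos: [0.5542, 0.0412, 0.19]
eef_rot: [-3.018, -0.867, -0.002]
wrist_force: [0.1, 0.3, 0.1]
grip_width: 0.465
finger_force: 0.0
side ring (0.88, array([356.5, 219.5]), np.int64(1213)) [ 0.4428 -0.0171]
side diffuser (0.62, array([332., 328.]), np.int64(436)) [0.4696 0.2725]
side heatsink (0.63, array([364., 142.]), np.int64(562)) [ 0.4434 -0.2961]
side driver [(0.58, array([357., 223.]))]
side marker [(0.57, array([280., 152.]))]
side scraper []
side pot [(0.56, array([274., 166.]))]
top ring (0.51, array([346. , 260.5]), np.int64(173)) [ 0.4551 -0.056 ]
top diffuser (0.67, array([397. , 147.5]), np.int64(131)) [ 0.6943 -0.1717]
top heatsink (0.9, array([462. , 263.5]), np.int64(1076)) [ 0.4456 -0.2972]
top driver [(0.71, array([415., 141.]))]
top marker [(0.4, array([409., 152.]))]
top scraper [(0.71, array([396., 148.]))]
top pot [(0.82, array([397., 157.]))]
```

All parts check out: ring (443,-17), diffuser (470,273), heat sink (444-446,-297), and the three tools show in the pot. The partial top-view ring is occluded by the arm. Handing in.

```bash
python3 -c "
from cell import manip
print(manip.hand_in())"
```

```text
the job is handed in; nothing more can be done
None
```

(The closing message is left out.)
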